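# Find the high spot of a turned blank

## Task

The round wooden blank on the bench turntable does not run true. Slide the pointer carriage fully home against its stop, so that its sprung pointer rides on the rim, then slowly turn the blank by its crank knob, feel where the pointer drags hardest, and leave the blank standing with its highest spot right at the pointer (there is also a lesser raised place: not that one). Do not ram the carriage or spin the blank, leave the other things on the bench alone, and let go at the end.

Things in the scene. Friction and masses are not known exactly. Their poses are not given: they have to be found in the camera images.
- stand: fixed stand, dark wooden base plate 240 x 400 x 14 mm (local x from -120 to 120, y from -120 to 270). Origin on the bench under the turntable's axis. Local +y points from the turntable to the pointer carriage, z up
- turntable: turntable, turns without end about the stand's vertical axis; origin on the axis, 44 mm above the bench. Carries the round wooden blank, clamped by a flat steel crank bar 22 mm wide (top 80 mm above the bench); the crank knob lies along the turntable's local +x, 58 mm from the axis. Bearing friction 0.08 N m; it stays where it is left. Turn it slowly: never above 3 rad/s, even for a moment
- blank_top (a point): centre of the blank's top face, 74 mm above the bench. The blank is a disc of radius 100 mm, 26 mm thick. Its rim has two raised places, spread some 13 to 20 degrees to either side of its crest, their crests about 140 degrees apart: the high spot (4.5 mm) and a lesser one (1.8 mm). Where they lie relative to the knob differs each time and is not measured
- knob_grip (a point): grip point on the axis of the upright wooden crank knob, 21 mm in diameter, spanning 83 to 125 mm above the bench; this point is 107 mm above the bench. The knob spins freely on its own pin, so that it can be held at a fixed yaw while it is led round
- gauge: pointer carriage, slides on a rail along the stand's y axis; starts 15 to 30 mm from home. Home (hard stop): its origin is at y = 185 mm in the stand's frame. Friction about 11 N, plus up to 4 N of pointer spring if the lesser raised place faces it; it stays where it is left. Push it with less than 40 N. Origin on the bench, below the push plate
- pointer_mount (a point): front end of the carriage's pointer barrel, 62 mm above the bench; from it a ball-ended pointer (ball radius 6 mm, spring 1.6 N/mm) sticks out towards the rim. At home the rim presses it with about 0.6 N all round, 3 N at the lesser crest, 7 N at the high spot; ball friction 0.6. So the knob drags with some 2 N, 4 N and 8 N there when led round; the drag peaks up to 8 degrees off the crest, to opposite sides for the two turning directions
- gauge_plate (a point): point in the upright steel push plate of the carriage, on its middle, 85 mm above the bench; the plate is 44 mm wide (stand's x), 10 mm thick (stand's y), from 36 to 100 mm above the bench. Push it from outside towards the turntable (stand's -y)
- wedge: bystander: wooden block 32 x 50 x 12 mm lying on the base plate beside the carriage; origin under its centre
- lock_ring: bystander: round steel nut, 32 mm across, 10 mm high, lying on the base plate on the other side of the carriage; origin under its centre
- gouge_wide: bystander: carving gouge, 250 mm long, 20 mm blade, lying on the bench at the left
- gouge_narrow: bystander: carving gouge, 250 mm long, 10 mm blade, lying on the bench at the left
- mallet: bystander: wooden carver's mallet, 80 mm thick, 270 mm long, lying on the bench at the right
- stone_box: bystander: sharpening stone in a wooden tray, 75 x 200 x 34 mm, at the far edge
- bench_brush: bystander: wooden bench brush, 250 mm long, lying at the far right

How it is judged:
On the way, in this order (a step that is already met when the one before it is completed fails the run):
1. the pointer carriage is fully home against its stop (y of gauge in the frame of stand below 0.187 m), for 0.2 s.
2. the high spot has been brought to the pointer (y of gauge in the frame of stand below 0.187 m and contact force between gauge and turntable above 6.4 N), for 0.2 s.
At the end, for the whole second after the job is handed in: The carriage is home (within 2 mm of its stop), the blank stands still (below 0.05 rad/s) with its high spot at the pointer: the rim presses the pointer with more than 6.4 N of the 7.1 N at the crest, which is within 6 degrees of the crest; everything is released (all of step 2 and angular speed of turntable below 0.05 rad/s); the robot touches nothing.
It fails at once if the blank is spun faster than 3 rad/s (angular speed of turntable above 3 rad/s).
It fails at once if the carriage is pushed with more than 40 N (contact force between any of the fingers, the arm and gauge above 40 N).
It fails at once if a bystander is moved by more than 30 mm (distance of any of wedge, lock_ring, gouge_wide, gouge_narrow, mallet, stone_box, bench_brush from where it was at the start of the episode above 0.03 m).
It also fails if it takes over 72 s, if anything falls off the work surface, if the arm or the gripper's body presses on something with over 40 N, if the wrist force passes 120 N, or if a joint passes its speed limit or range.

## Robot

A 7-joint arm with a two-finger parallel gripper is mounted at the origin on the work surface. World frame = base frame: x ahead of the robot, y to its left, z up, the work surface at z = 0. Lengths are in m, angles in rad, forces in N, time in s.
With the tool pointing down it reaches from about 0.425 to 0.925 m from the base axis. Payload 6.8 kg.
Tool frame: the origin (TCP) lies at the very end of the fingers, on their centre line; the grasp point (between the pads) lies 19 mm behind it; z points along the fingers, x is the direction in which the jaws open and shut, and the axes are right-handed (so a half turn about z gives the same grasp; the last joint's range is limited). The gripper opens to 85 mm and grips with 20 to 120 N. Pads are 22 mm wide; open, the fingers measure 114 mm over their backs; the gripper's body (76 mm by 85 mm) begins 54 mm behind the grasp point. The pads swing forward as they close: fully open they stand 13 mm farther back than shut.
Start: joints at [1.051, 0.477, 0.022, 1.555, -0.011, 1.109, -0.083], TCP at [0.27, -0.619, 0.231] pointing down, gripper open.
Joint ranges: [-2.96, 2.96], [-0.34, 2.1], [-1.41, 1.46], [0.24, 2.44], [-1.37, 4.51], [0.17, 1.92], [-2.96, 2.96]. Speed limits (rad/s): [2.39, 2.39, 3.14, 3.14, 3.14, 3.14, 3.14].

## Interface

Orientations are given as a rotation vector (axis times angle).
In Python, from bench import r, grab_frame gives the robot as it stands. The module is installed in compiled form; this text tells all that it offers.
- The arm moves only by the tool send_rows, never from a script. Its argument "series" is a list of rows, each a list of 2 entries, a list of its own where there are three numbers: the shift along the tool's x, y, z in m, then the turn, a rotation vector about the tool's x, y, z in units of 5 degrees (1.0 is 5 degrees). A call has 1 to 20 rows; each row shifts and turns the commanded pose from where the row before left it, along the tool's axes as they then stand; what a row does not reach is not made up. A row lasts 1/8 s, in which the tool goes at most 62.5 mm and 10.7 degrees, less where a joint would pass 70% of its speed; a pose out of reach is approached as far as the arm can. A call is refused whole if a number of a shift passes 0.0625 or a number of a turn 1, either way. A call with a gripper value outside its range is refused whole. "fingers" is the closure in counts, from 0 (fully open) to 255 (shut), set as the call begins (left out, the last holds). The fingers move at their own pace and stop on an object; "grip_force" is the grip in N (left out, the last holds). Time passes only in rows, so rows that do not move let the fingers close. It gives the time, the measured TCP pose, the force and the opening at its end, in the units of the state.
- r.get_obs(): the state, without advancing time (a new reading comes with each control period).
- grab_frame(name): name is "scene" or "top"; returns a dict with "frame" (400x640x3 uint8, red, green, blue), "fx", "fy", "cx", "cy" (pixels), "origin" and "rotation" of the camera in the world. Camera axes: x right, y down, z forward; pixel columns grow to the right and rows downward; lengths in m; the calibration is good to about 2 mm. A picture is of the moment at which its call begins. There is no depth.
- r.hand_in(): hands the job in, once; it reports no verdict.
The state is a dict: "clock": time; "joints": joint angles; "qvel": joint speeds; "tau": joint torques, N m; "tcp_pos": TCP position; "orientation": TCP orientation; "contact_force": force on the tool from outside, world axes, zero at the start; "moment": the same for the moment, N m; "grip_width": finger opening in m.
Only numpy, scipy, OpenCV 4.12 (cv2) and the standard library are available. Lean on these libraries where they do the work, as an engineer would, in place of code of your own. Each camera call takes 0.05 s, during which the arm holds its last target.

## Working session

There is one attempt and no reset: what is moved stays moved. The work goes in short steps, Python scripts to look and compute and a tool call to move; the robot and the scene stay as the last step left them, time stands still between calls to the robot, and variables do not carry over. Pictures are saved under pics/ and viewed, and the job is handed in when it is done.

Besides the shell and the picture viewer there is one more tool, called after "Request:" as name(argument=value, ...), one argument or row to a line, values as JSON. send_rows: Moves the arm, as the interface text tells. Its arguments: {"type":"object","properties":{"series":{"type":"array"},"fingers":{"type":"number"},"grip_force":{"type":"number"}},"required":["series"]}

```bash
mkdir -p pics
cat > h.py <<'E'
import numpy as np,cv2
from bench import r,grab_frame
from scipy.spatial.transform import Rotation as R
def shot(n,f):
    d=grab_frame(n); cv2.imwrite('pics/'+f,d['frame'][:,:,::-1]); 
    np.savez('pics/'+f[:-4]+'.npz',**{k:np.array(v) for k,v in d.items()}); return d
def ray(d,u,v):
    c=np.array([(u-d['cx'])/d['fx'],(v-d['cy'])/d['fy'],1.]); return np.array(d['origin']),np.array(d['rotation'])@c
def onz(d,u,v,z):
    o,k=ray(d,u,v); return o+k*(z-o[2])/k[2]
def proj(d,p):
    c=np.array(d['rotation']).T@(np.array(p)-np.array(d['origin'])); return c[0]/c[2]*d['fx']+d['cx'],c[1]/c[2]*d['fy']+d['cy']
E
python3 - <<'E'
from h import *
for n in('scene','top'):
    d=shot(n,n+'0.png');print({k:np.round(d[k],3).tolist() for k in d if k!='frame'})
print(r.get_obs())
E
```

```text
{'fx': 441.699, 'fy': 441.699, 'cx': 312.608, 'cy': 208.102, 'origin': [1.539, -0.363, 1.13], 'rotation': [-2.004, -1.389, 0.543]}
{'fx': 454.11, 'fy': 454.11, 'cx': 327.155, 'cy': 203.05, 'origin': [0.383, 0.0, 1.298], 'rotation': [-2.1, 2.158, -0.159]}
{'clock': 0.1, 'joints': array([ 1.05092257,  0.4777133 ,  0.02234513,  1.55632345, -0.0114985 ,
        1.10929911, -0.08308658]), 'qvel': array([-0.00082402, -0.00183497,  0.00136175, -0.00173659,  0.00130842,
       -0.00074297, -0.00139568]), 'tau': array([ 5.13273131e-03, -5.97752237e+01,  1.61388081e+00, -2.81953382e+01,
        1.27750420e-02,  5.01023591e-03, -4.52162254e-06]), 'tcp_pos': array([ 0.26994055, -0.61810737,  0.23043806]), 'orientation': array([-2.62803862e+00,  1.71991242e+00,  2.21893501e-03]), 'contact_force': array([-0.10772856,  1.06687694, -0.65177381]), 'moment': array([-0.00472759,  0.00338849,  0.01450604]), 'grip_width': 0.08578109859422826}
```

```bash
sed -i "s/np.array(d\['rotation'\])/R.from_rotvec(np.array(d['rotation'])).as_matrix()/" h.py; cat h.py|tail -8
```

```text
d=grab_frame(n); cv2.imwrite('pics/'+f,d['frame'][:,:,::-1]); 
    np.savez('pics/'+f[:-4]+'.npz',**{k:np.array(v) for k,v in d.items()}); return d
def ray(d,u,v):
    c=np.array([(u-d['cx'])/d['fx'],(v-d['cy'])/d['fy'],1.]); return np.array(d['origin']),R.from_rotvec(np.array(d['rotation'])).as_matrix()@c
def onz(d,u,v,z):
    o,k=ray(d,u,v); return o+k*(z-o[2])/k[2]
def proj(d,p):
    c=R.from_rotvec(np.array(d['rotation'])).as_matrix().T@(np.array(p)-np.array(d['origin'])); return c[0]/c[2]*d['fx']+d['cx'],c[1]/c[2]*d['fy']+d['cy']
```

View pics/scene0.png

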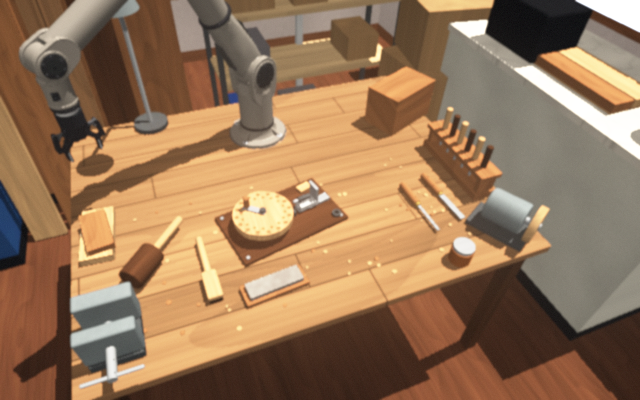

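View pics/top0.png

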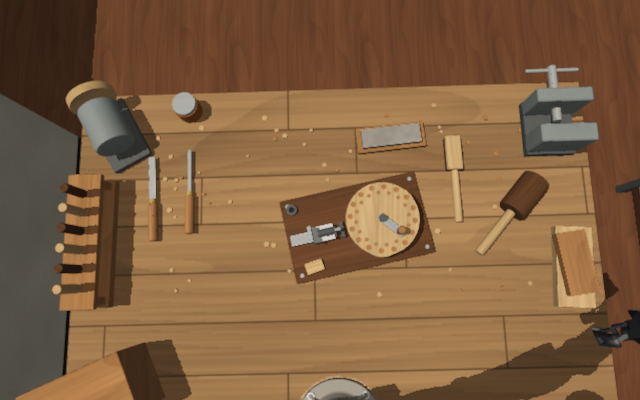

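Run:
```python
import cv2
a=cv2.imread('pics/top0.png')[160:290,270:445];cv2.imwrite('pics/t0z.png',cv2.resize(a,None,fx=4.5,fy=4.5,interpolation=cv2.INTER_CUBIC))
a=cv2.imread('pics/scene0.png')[170:270,205:355];cv2.imwrite('pics/s0z.png',cv2.resize(a,None,fx=5,fy=5,interpolation=cv2.INTER_CUBIC))
```

```text
(no output)
```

View pics/t0z.png

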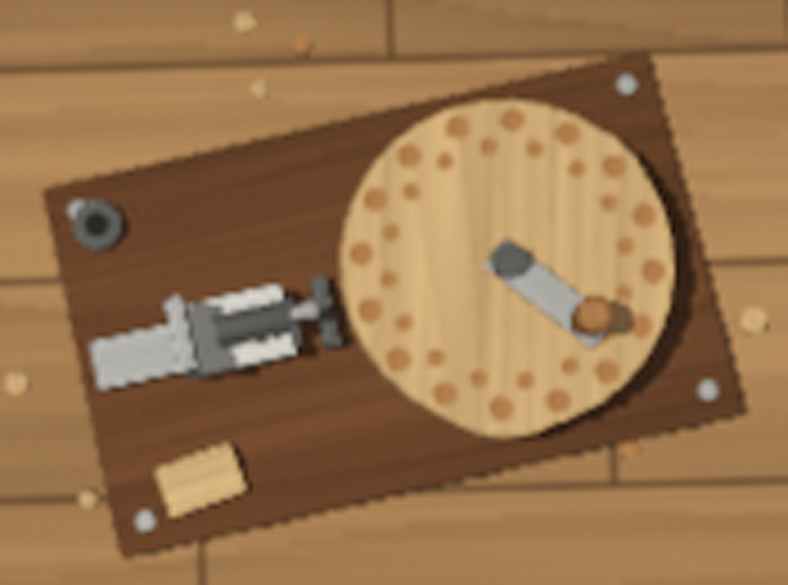

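View pics/s0z.png

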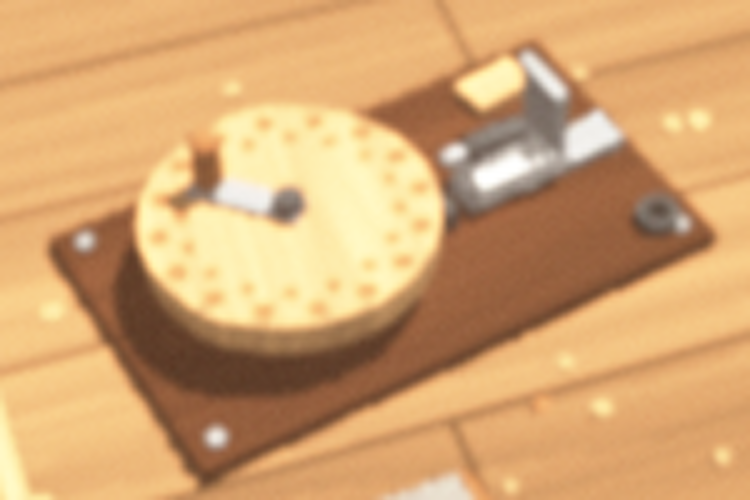

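Run:
```python
from h import *
d=dict(np.load('pics/top0.npz'))
s=dict(np.load('pics/scene0.npz'))
Z=lambda u,v,z:onz(d,270+(u+.5)/4.5-.5,160+(v+.5)/4.5-.5,z)
S=lambda u,v:(205+(u+.5)/5-.5,170+(v+.5)/5-.5)
C=np.array([Z(*p,.014) for p in[(47,188),(648,52),(745,410),(123,556)]]);print(C.round(4))
L=lambda i,j:np.linalg.norm(C[i]-C[j])
print(L(0,1),L(3,2),L(0,3),L(1,2))
yv=(C[0]+C[3]-C[1]-C[2])[:2];yv/=np.linalg.norm(yv)
xv=np.array([yv[1],-yv[0]]);print('y',yv,'x',xv)
m=C.mean(0)[:2]; print('origin from corners',m-yv*.075)
# disc mask
f=cv2.cvtColor(d['frame'],cv2.COLOR_RGB2HSV)
im=d['frame'].astype(int)
hsv=f[160:290,330:430]
print(f[215,360],f[240,380],f[180,345],f[250,330])
mask=((f[:,:,2]>150)).astype(np.uint8)
mask[:, :345]=0;mask[:,422:]=0;mask[:181]=0;mask[258:]=0
cs,_=cv2.findContours(mask,cv2.RETR_EXTERNAL,cv2.CHAIN_APPROX_NONE)
c=max(cs,key=cv2.contourArea);print(cv2.contourArea(c))
P=np.array([onz(d,*p[0],.074)[:2] for p in c])
A=np.c_[2*P,np.ones(len(P))];x=np.linalg.lstsq(A,(P**2).sum(1),rcond=None)[0];print('disc',x[:2],np.sqrt(x[2]+x[0]**2+x[1]**2))
o=x[:2];q=P-o
rad=np.hypot(*q.T);ang=np.degrees(np.arctan2(q[:,1],q[:,0]))
for a in range(-180,180,10):
    w=np.abs(ang-a)<6; print(a,rad[w].mean().round(4) if w.any() else None,end='; ')
print()
print('hub',Z(512,257,.09),'knob top',Z(594,313,.125))
print('plate top',Z(175,297,.1),Z(205,375,.1))
for p in[(527,55),(565,92)]: print('scene plate top',onz(s,*S(*p),.1))
print('scene knobtop',onz(s,*S(205,140),.125))
for n,p in dict(wedge=(200,480),ring=(97,223)).items(): print(n,Z(*p,.025))
```

```text
[[ 0.6044  0.1515  0.014 ]
 [ 0.682  -0.2358  0.014 ]
 [ 0.4516 -0.2831  0.014 ]
 [ 0.3718  0.1064  0.014 ]]
0.39500088372043657 0.3975668713067327 0.23691989143424308 0.23519431014265116
y [-0.19851737  0.98009737] x [0.98009737 0.19851737]
origin from corners [ 0.54233541 -0.13872726]
[ 18 107 210] [ 18 108 210] [ 16 127 175] [ 12 151 115]
4201.5
disc [ 0.540265   -0.13240142] 0.0994883111977222
-180 0.1025; -170 0.1004; -160 0.0987; -150 0.0987; -140 0.0982; -130 0.0984; -120 0.0982; -110 0.0988; -100 0.0987; -90 0.0991; -80 0.0987; -70 0.0994; -60 0.0996; -50 0.1014; -40 0.1004; -30 0.0997; -20 0.0995; -10 0.0996; 0 0.1001; 10 0.0995; 20 0.1001; 30 0.0996; 40 0.0994; 50 0.0991; 60 0.0993; 70 0.0993; 80 0.0991; 90 0.0982; 100 0.099; 110 0.0994; 120 0.0993; 130 0.0989; 140 0.0987; 150 0.0987; 160 0.1003; 170 0.1025; 
hub [ 0.54176885 -0.13410906  0.09      ] knob top [ 0.50343021 -0.1757485   0.125     ]
plate top [0.52221917 0.06636659 0.1       ] [0.47579578 0.04964983 0.1       ]
scene plate top [0.47883148 0.05624139 0.1       ]
scene plate top [0.52277385 0.06734652 0.1       ]
scene knobtop [ 0.51078653 -0.17975486  0.125     ]
wedge [0.41692303 0.05722254 0.025     ]
ring [0.57920989 0.11885685 0.025     ]
```

Request:
send_rows(
  series=[
    [[0,0,0],[0,0,0.8]],
    [[0,0,0],[0,0,0.8]],
    [[0,0,0],[0,0,0.84]],
    [[-0.02,-0.05,0],[0,0,0]],
    [[-0.02,-0.05,0],[0,0,0]],
    [[-0.02,-0.05,0],[0,0,0]],
    [[-0.02,-0.05,0],[0,0,0]],
    [[-0.02,-0.05,0],[0,0,0]],
    [[-0.02,-0.05,0],[0,0,0]],
    [[-0.02,-0.05,0],[0,0,0]],
    [[0,0,0],[0,0,0]],
  ],
  fingers=255,
  grip_force=60,
)

```text
clock: 1.48
tcp_pos: [0.5906, -0.406, 0.2302]
orientation: [-2.437, 1.976, 0.002]
contact_force: [-0.2, -0.8, -0.5]
grip_width: 0.0001
```

```bash
cat >> h.py <<'E'
O=np.array([.541,-.134]);YV=np.array([-.1985,.9801]);XV=np.array([.9801,.1985])
def st():
    o=r.get_obs();M=R.from_rotvec(o['orientation']).as_matrix();p=o['tcp_pos'];q=p[:2]-O
    F=o['contact_force']
    print('t %.2f tcp %s stand(%.4f,%.4f) xt %s zt %s F %s Fstand %.1f %.1f w %.4f'%(o['clock'],p.round(4),q@XV,q@YV,M[:,0].round(3),M[:,2].round(3),F.round(1),F[:2]@XV,F[:2]@YV,o['grip_width']),o['joints'].round(2));return o
E
python3 -c "
from h import *
st()"
```

```text
t 1.48 tcp [ 0.5906 -0.406   0.2302] stand(-0.0054,-0.2764) xt [ 0.207 -0.978 -0.003] zt [ 0.001  0.004 -1.   ] F [-0.2 -0.8 -0.5] Fstand -0.4 -0.7 w 0.0001 [ 0.53  0.55 -0.01  1.44  0.    1.15 -0.85]
```

Request:
send_rows(
  series=[
    [[-0.054,0,0],[0,0,0]],
    [[-0.054,0,0],[0,0,0]],
    [[-0.054,0,0],[0,0,0]],
    [[-0.054,0,0],[0,0,0]],
    [[-0.054,0,0],[0,0,0]],
    [[-0.054,0,0],[0,0,0]],
    [[-0.054,0,0],[0,0,0]],
    [[-0.054,0,0],[0,0,0]],
    [[-0.054,0,0],[0,0,0]],
    [[-0.054,0,0],[0,0,0]],
    [[0,0,0],[0,0,0]],
    [[0,0,0],[0,0,0]],
  ],
)

```text
clock: 2.98
tcp_pos: [0.4789, 0.116, 0.2311]
orientation: [2.43, -1.99, 0.0]
contact_force: [0.6, -1.3, -0.7]
grip_width: -0.0001
```

```bash
python3 -c "
from h import *
st()"
```

```text
t 2.98 tcp [0.4789 0.116  0.2311] stand(-0.0113,0.2574) xt [ 0.197 -0.98   0.001] zt [-0.    -0.001 -1.   ] F [ 0.6 -1.3 -0.7] Fstand 0.3 -1.4 w -0.0001 [-0.13  0.19 -0.27  1.97  0.06  0.99 -1.8 ]
```

Request:
send_rows(
  series=[
    [[0,-0.005,0.04],[0,0,0]],
    [[0,-0.005,0.04],[0,0,0]],
    [[0,0,0.04],[0,0,0]],
    [[0,0,0.031],[0,0,0]],
    [[0,0,0],[0,0,0]],
    [[0.01,0,0],[0,0,0]],
    [[0,0,0],[0,0,0]],
  ],
)

```text
clock: 3.85
tcp_pos: [0.4921, 0.1078, 0.0817]
orientation: [-2.427, 1.992, -0.003]
contact_force: [0.6, -0.2, 0.4]
grip_width: 0.0001
```

```bash
python3 -c "
from h import *
st()
shot('top','t1.png');shot('scene','s1.png')
a=cv2.imread('pics/t1.png')[170:290,270:390];b=cv2.imread('pics/s1.png')[150:270,225:345]
cv2.imwrite('pics/z1.png',cv2.resize(np.hstack([a,b]),None,fx=3.3,fy=3.3,interpolation=2))
"
```

```text
t 3.85 tcp [0.4921 0.1078 0.0817] stand(0.0001,0.2467) xt [ 0.195 -0.981  0.001] zt [ 0.003 -0.    -1.   ] F [ 0.6 -0.2  0.4] Fstand 0.5 -0.3 w 0.0001 [-0.14  0.42 -0.24  2.07  0.16  0.67 -1.86]
```

View pics/z1.png

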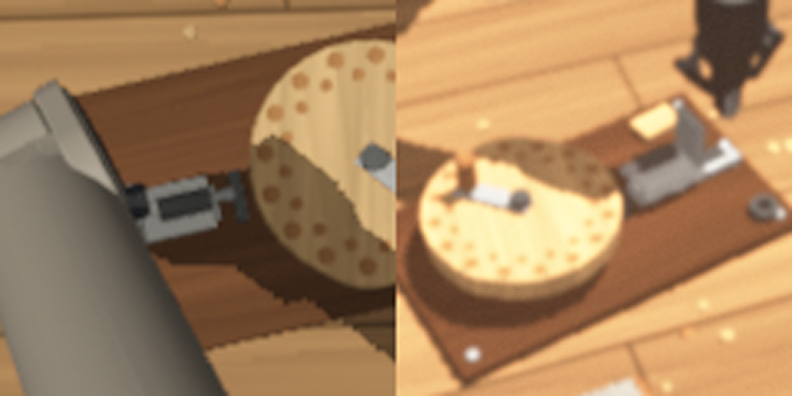

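Request:
send_rows(
  series=[
    [[0.003,0,0],[0,0,0]],
    [[0.003,0,0],[0,0,0]],
    [[0.003,0,0],[0,0,0]],
    [[0.002,0,0],[0,0,0]],
    [[0.002,0,0],[0,0,0]],
    [[0.002,0,0],[0,0,0]],
  ],
)

```text
clock: 4.7
tcp_pos: [0.4937, 0.0945, 0.0803]
orientation: [2.431, -1.99, -0.0]
contact_force: [0.8, 0.0, 0.1]
grip_width: 0.0003
```

```bash
python3 -c "
from h import *
st()"
```

```text
t 4.70 tcp [0.4937 0.0945 0.0803] stand(-0.0010,0.2334) xt [ 0.198 -0.98  -0.   ] zt [-0.  0. -1.] F [0.8 0.  0.1] Fstand 0.8 -0.1 w 0.0003 [-0.12  0.42 -0.24  2.08  0.15  0.66 -1.83]
```

Request:
send_rows(
  series=[
    [[0.002,0,0],[0,0,0]],
    [[0.002,0,0],[0,0,0]],
    [[0.002,0,0],[0,0,0]],
    [[0.002,0,0],[0,0,0]],
    [[0.002,0,0],[0,0,0]],
  ],
)

```text
clock: 5.32
tcp_pos: [0.4957, 0.0847, 0.0803]
orientation: [-2.431, 1.99, -0.0]
contact_force: [0.1, -0.2, -0.5]
grip_width: 0.0001
```

Request:
send_rows(
  series=[
    [[0.0015,0,0],[0,0,0]],
    [[0.0015,0,0],[0,0,0]],
    [[0.0015,0,0],[0,0,0]],
  ],
)

```text
clock: 5.7
tcp_pos: [0.4964, 0.0811, 0.0803]
orientation: [-2.431, 1.989, 0.001]
contact_force: [-1.4, 5.5, -0.2]
grip_width: 0.0004
```

Request:
send_rows(
  series=[
    [[0.0015,0,0],[0,0,0]],
    [[0.0015,0,0],[0,0,0]],
  ],
)

```text
clock: 5.95
tcp_pos: [0.4965, 0.0809, 0.0803]
orientation: [-2.432, 1.985, 0.004]
contact_force: [-2.7, 10.7, -0.5]
grip_width: 0.0002
```

```bash
python3 -c "
from h import *
st()"
```

```text
t 5.95 tcp [0.4965 0.0809 0.0803] stand(-0.0010,0.2194) xt [ 0.2   -0.98  -0.004] zt [-0.001  0.004 -1.   ] F [-2.7 10.7 -0.5] Fstand -0.5 11.0 w 0.0002 [-0.09  0.42 -0.24  2.07  0.15  0.66 -1.79]
```

Request:
send_rows(
  series=[
    [[0.001,0,0],[0,0,0]],
    [[0.001,0,0],[0,0,0]],
    [[0.001,0,0],[0,0,0]],
    [[0.001,0,0],[0,0,0]],
  ],
)

```text
clock: 6.45
tcp_pos: [0.4971, 0.0774, 0.0803]
orientation: [-2.432, 1.984, 0.005]
contact_force: [-3.0, 11.3, -0.0]
grip_width: -0.0003
```

Request:
send_rows(
  series=[
    [[0.001,0,0],[0,0,0]],
    [[0.001,0,0],[0,0,0]],
    [[0.001,0,0],[0,0,0]],
    [[0.001,0,0],[0,0,0]],
  ],
)

```text
clock: 6.95
tcp_pos: [0.4979, 0.0735, 0.0803]
orientation: [-2.432, 1.984, 0.005]
contact_force: [-2.6, 10.7, 0.4]
grip_width: -0.0001
```

Request:
send_rows(
  series=[
    [[0.001,0,0],[0,0,0]],
    [[0.001,0,0],[0,0,0]],
    [[0.001,0,0],[0,0,0]],
    [[0.001,0,0],[0,0,0]],
  ],
)

```text
clock: 7.45
tcp_pos: [0.4988, 0.0696, 0.0804]
orientation: [-2.432, 1.984, 0.005]
contact_force: [-2.7, 10.7, 0.8]
grip_width: -0.0003
```

```bash
python3 -c "
from h import *
st()"
```

```text
t 7.45 tcp [0.4988 0.0696 0.0804] stand(-0.0010,0.2079) xt [ 0.201 -0.98  -0.004] zt [-0.001  0.004 -1.   ] F [-2.7 10.7  0.8] Fstand -0.5 11.0 w -0.0003 [-0.07  0.42 -0.24  2.07  0.15  0.66 -1.77]
```

Sliding smoothly at about 11 N. I'll continue in short steps and watch for the stop.

Request:
send_rows(
  series=[
    [[0.001,0,0],[0,0,0]],
    [[0.001,0,0],[0,0,0]],
    [[0.001,0,0],[0,0,0]],
  ],
)

```text
clock: 7.82
tcp_pos: [0.4994, 0.0666, 0.0804]
orientation: [-2.432, 1.984, 0.005]
contact_force: [-3.1, 11.0, 0.7]
grip_width: -0.0002
```

Request:
send_rows(
  series=[
    [[0.001,0,0],[0,0,0]],
    [[0.001,0,0],[0,0,0]],
    [[0.001,0,0],[0,0,0]],
  ],
)

```text
clock: 8.2
tcp_pos: [0.4996, 0.0655, 0.0804]
orientation: [-2.433, 1.982, 0.007]
contact_force: [-5.5, 18.1, 0.4]
grip_width: -0.0001
```

Request:
send_rows(
  series=[
    [[0.001,0,0],[0,0,0]],
    [[0,0,0],[0,0,0]],
    [[0,0,0],[0,0,0]],
  ],
)

```text
clock: 8.57
tcp_pos: [0.4996, 0.0655, 0.0804]
orientation: [-2.433, 1.98, 0.008]
contact_force: [-5.2, 17.6, 0.4]
grip_width: -0.0002
```

```bash
python3 -c "
from h import *
st()"
```

```text
t 8.57 tcp [0.4996 0.0655 0.0804] stand(-0.0010,0.2037) xt [ 0.203 -0.979 -0.007] zt [-0.001  0.006 -1.   ] F [-5.2 17.6  0.4] Fstand -1.6 18.3 w -0.0002 [-0.05  0.42 -0.24  2.07  0.15  0.66 -1.75]
```

Request:
send_rows(
  series=[
    [[-0.005,0,0],[0,0,0]],
    [[-0.015,0,0],[0,0,0]],
    [[-0.02,0,0],[0,0,0]],
    [[0,0,-0.05],[0,0,0]],
    [[0,0,-0.05],[0,0,0]],
    [[0,0,-0.04],[0,0,0]],
    [[-0.05,0.03,0],[0,0,0]],
    [[-0.05,0.03,0],[0,0,0]],
    [[-0.05,0.0,0],[0,0,0]],
    [[-0.05,0.0,0],[0,0,0]],
    [[0,0,0],[0,0,0]],
  ],
  fingers=0,
)

```text
clock: 9.95
tcp_pos: [0.3932, 0.2862, 0.2206]
orientation: [-2.436, 1.981, 0.002]
contact_force: [-0.5, -0.1, -0.5]
grip_width: 0.0853
```

```bash
python3 -c "
from h import *
st()
shot('top','t2.png');shot('scene','s2.png')
a=cv2.imread('pics/t2.png')[165:290,275:435]
cv2.imwrite('pics/z2.png',cv2.resize(a,None,fx=4.5,fy=4.5,interpolation=2))
b=cv2.imread('pics/s2.png')[160:280,210:360]
cv2.imwrite('pics/z2s.png',cv2.resize(b,None,fx=5,fy=5,interpolation=2))
"
```

```text
t 9.95 tcp [0.3932 0.2862 0.2206] stand(-0.0614,0.4411) xt [ 0.204 -0.979 -0.002] zt [ 0.     0.002 -1.   ] F [-0.5 -0.1 -0.5] Fstand -0.5 0.0 w 0.0853 [-0.38  0.21 -0.43  1.98  0.1   0.97 -2.22]
```

View pics/z2.png

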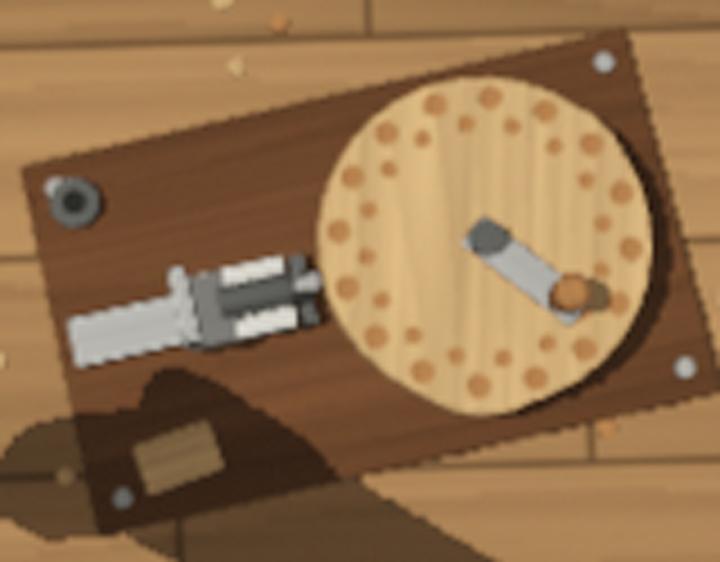

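View pics/z2s.png

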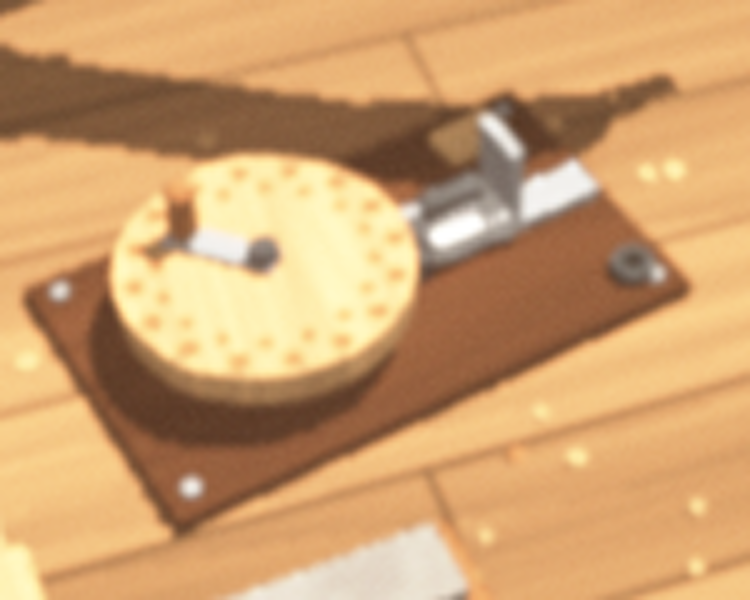

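Run:
```python
from h import *
d=dict(np.load('pics/top0.npz'));d2=dict(np.load('pics/t2.npz'));s=dict(np.load('pics/s2.npz'))
k=onz(d2,275+572.5/4.5-.5,165+291.5/4.5-.5,.125);print('top knob',k)
k2=onz(s,210+180/5-.5,160+187/5-.5,.125);print('scene knob top',k2)
for K in(k,k2):
  q=K[:2]-O;print(np.hypot(*q),np.degrees(np.arctan2(q[1],q[0])))
# subpixel radial edge
f=cv2.cvtColor(d2['frame'],cv2.COLOR_RGB2GRAY).astype(np.float32)
best=[]
for a in range(0,360,5):
    rr=np.arange(.092,.112,.0003);an=np.radians(a)
    uv=np.array([proj(d2,[O[0]+x*np.cos(an),O[1]+x*np.sin(an),.074]) for x in rr],np.float32)
    v=cv2.remap(f,uv[:,0][None],uv[:,1][None],cv2.INTER_LINEAR)[0]
    g=np.gradient(cv2.GaussianBlur(v[None],(0,0),3)[0]);i=g.argmin();best.append((a,rr[i],g[i]))
B=np.array(best)
A=np.c_[np.ones(len(B)),np.cos(np.radians(B[:,0])),np.sin(np.radians(B[:,0]))]
w=np.ones(len(B))>0
for _ in range(4):
    c=np.linalg.lstsq(A[w],B[w,1],rcond=None)[0];res=B[:,1]-A@c;w=np.abs(res-np.median(res))<.0012
print('centre',O+c[1:],c[0])
print([(int(a),round(x*1e3,1)) for a,x in zip(B[:,0],res)])
```

```text
top knob [ 0.50313417 -0.17601989  0.125     ]
scene knob top [ 0.50752    -0.17921648  0.125     ]
0.05656405408398028 -132.02330232627244
0.056262252684615315 -126.51765557871437
centre [ 0.54088675 -0.13265789] 0.10057178042689251
[(0, np.float64(-0.1)), (5, np.float64(0.4)), (10, np.float64(-0.9)), (15, np.float64(0.2)), (20, np.float64(0.7)), (25, np.float64(-0.6)), (30, np.float64(0.2)), (35, np.float64(-0.2)), (40, np.float64(-0.0)), (45, np.float64(-0.4)), (50, np.float64(0.1)), (55, np.float64(-0.3)), (60, np.float64(-0.1)), (65, np.float64(-0.7)), (70, np.float64(-0.8)), (75, np.float64(-0.2)), (80, np.float64(0.0)), (85, np.float64(-0.3)), (90, np.float64(-0.6)), (95, np.float64(1.5)), (100, np.float64(-1.5)), (105, np.float64(0.3)), (110, np.float64(0.9)), (115, np.float64(0.7)), (120, np.float64(0.4)), (125, np.float64(0.2)), (130, np.float64(0.5)), (135, np.float64(-0.6)), (140, np.float64(0.4)), (145, np.float64(0.2)), (150, np.float64(-0.3)), (155, np.float64(0.7)), (160, np.float64(2.6)), (165, np.float64(3.6)), (170, np.float64(4.6)), (175, np.float64(4.1)), (180, n
[... 172 characters left out ...]
loat64(-0.4)), (220, np.float64(0.0)), (225, np.float64(-0.2)), (230, np.float64(0.2)), (235, np.float64(-0.0)), (240, np.float64(-0.6)), (245, np.float64(-0.5)), (250, np.float64(-0.7)), (255, np.float64(-0.7)), (260, np.float64(0.2)), (265, np.float64(-0.0)), (270, np.float64(-0.0)), (275, np.float64(0.3)), (280, np.float64(-0.0)), (285, np.float64(-0.3)), (290, np.float64(-0.1)), (295, np.float64(0.2)), (300, np.float64(0.1)), (305, np.float64(0.4)), (310, np.float64(0.9)), (315, np.float64(0.9)), (320, np.float64(0.8)), (325, np.float64(-0.2)), (330, np.float64(-0.9)), (335, np.float64(0.2)), (340, np.float64(-0.2)), (345, np.float64(0.3)), (350, np.float64(0.5)), (355, np.float64(0.4))]
```

Request:
send_rows(
  series=[
    [[0.055,-0.04,0],[0,0,0]],
    [[0.055,-0.02,0],[0,0,0]],
    [[0.055,0,0],[0,0,0]],
    [[0.055,0,0],[0,0,0]],
    [[0.055,0,0],[0,0,0]],
    [[0.055,0,0],[0,0,0]],
    [[0.055,0.02,0],[0,0,0]],
    [[0.055,0.025,0],[0,0,0]],
    [[0.037,0,0],[0,0,0]],
    [[0,0,0.03],[0,0,0]],
    [[0,0,0.02],[0,0,0]],
    [[0,0,0],[0,0,0]],
  ],
)

```text
clock: 11.55
tcp_pos: [0.4973, -0.18, 0.1689]
orientation: [2.427, -1.992, -0.005]
contact_force: [-0.4, -0.4, 1.0]
grip_width: 0.0856
```

```bash
python3 -c "
from h import *
o=st()
M=R.from_rotvec(o['orientation']).as_matrix()
print(M.T@(np.array([.505,-.178,.090])-o['tcp_pos']))
shot('scene','s3.png')
b=cv2.imread('pics/s3.png')[120:260,200:340]
cv2.imwrite('pics/z3s.png',cv2.resize(b,None,fx=4,fy=4,interpolation=2))
"
```

```text
t 11.55 tcp [ 0.4973 -0.18    0.1689] stand(-0.0519,-0.0364) xt [ 0.195 -0.981 -0.001] zt [-0.004  0.    -1.   ] F [-0.4 -0.4  1. ] Fstand -0.5 -0.3 w 0.0856 [ 0.32  0.32 -0.11  1.96  0.05  0.87 -1.19]
[-0.00040866 -0.00822142  0.0788814 ]
```

View pics/z3s.png

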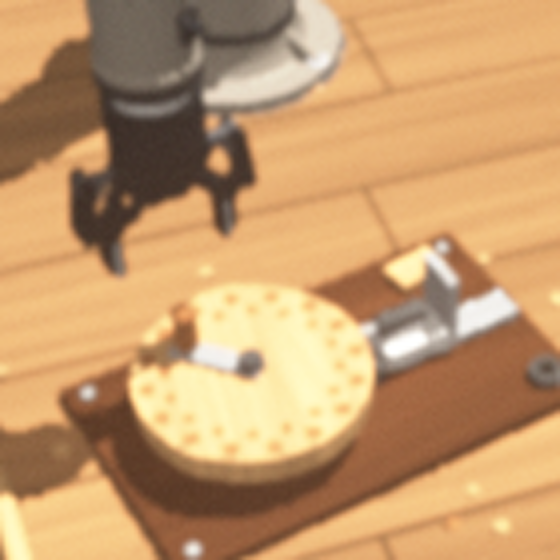

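Request:
send_rows(
  series=[
    [[0,-0.008,0.02],[0,0,0]],
    [[0,0,0.03],[0,0,0]],
    [[0,0,0.029],[0,0,0]],
    [[0,0,0],[0,0,0]],
  ],
)

```text
clock: 12.1
tcp_pos: [0.5063, -0.1773, 0.0907]
orientation: [2.429, -1.99, -0.004]
contact_force: [-0.2, 0.3, 0.1]
grip_width: 0.0857
```

```bash
python3 -c "
from h import *
o=st()
shot('scene','s4.png');shot('top','t4.png')
b=cv2.imread('pics/s4.png')[140:260,210:330];a=cv2.imread('pics/t4.png')[170:290,320:440]
cv2.imwrite('pics/z4.png',cv2.resize(np.hstack([a,b]),None,fx=3.3,fy=3.3,interpolation=2))
"
```

```text
t 12.10 tcp [ 0.5063 -0.1773  0.0907] stand(-0.0426,-0.0356) xt [ 0.197 -0.98  -0.001] zt [-0.003  0.    -1.   ] F [-0.2  0.3  0.1] Fstand -0.2 0.3 w 0.0857 [ 0.31  0.44 -0.11  2.    0.07  0.71 -1.22]
```

View pics/z4.png

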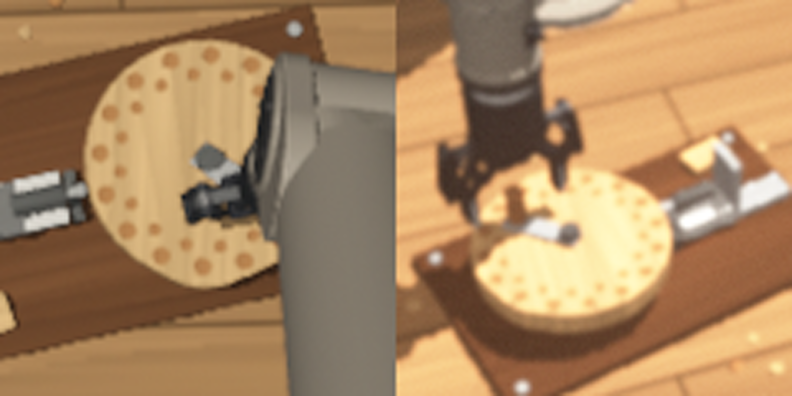

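Knob is between the fingers. Close gently.

Request:
send_rows(
  series=[
    [[0,0,0],[0,0,0]],
    [[0,0,0],[0,0,0]],
    [[0,0,0],[0,0,0]],
    [[0,0,0],[0,0,0]],
    [[0,0,0],[0,0,0]],
    [[0,0,0],[0,0,0]],
    [[0,0,0],[0,0,0]],
    [[0,0,0],[0,0,0]],
  ],
  fingers=230,
  grip_force=30,
)

```text
clock: 13.2
tcp_pos: [0.5075, -0.1774, 0.0917]
orientation: [2.431, -1.99, 0.001]
contact_force: [-1.9, -1.3, 5.5]
grip_width: 0.0202
```

```bash
python3 -c "
from h import *
o=st();q=o['tcp_pos'][:2]-np.array([.5409,-.1327]);print(np.hypot(*q),np.degrees(np.arctan2(q[1],q[0])))"
```

```text
t 13.20 tcp [ 0.5075 -0.1774  0.0917] stand(-0.0414,-0.0359) xt [ 0.197 -0.98   0.   ] zt [ 0. -0. -1.] F [-1.9 -1.3  5.5] Fstand -2.1 -0.9 w 0.0202 [ 0.31  0.44 -0.11  2.    0.07  0.71 -1.22]
0.055751258408971605 -126.74881451345317
```

```bash
cat >> h.py <<'E'
def arc(th,step,n,rr=.058):
    xt=np.array([.197,-.980]);yt=np.array([-.980,-.197])
    u=lambda a:rr*np.array([np.cos(np.radians(a)),np.sin(np.radians(a))])
    for i in range(n):
        dd=u(th+step)-u(th);th+=step;print('%.0f: [%.4f, %.4f]'%(th,dd@xt,dd@yt))
E
python3 -c "
from h import *
arc(-128,-3,24)"
```

```text
-131: [-0.0024, 0.0019]
-134: [-0.0025, 0.0018]
-137: [-0.0025, 0.0017]
-140: [-0.0026, 0.0015]
-143: [-0.0027, 0.0014]
-146: [-0.0028, 0.0012]
-149: [-0.0028, 0.0011]
-152: [-0.0029, 0.0009]
-155: [-0.0029, 0.0008]
-158: [-0.0030, 0.0006]
-161: [-0.0030, 0.0005]
-164: [-0.0030, 0.0003]
-167: [-0.0030, 0.0002]
-170: [-0.0030, 0.0000]
-173: [-0.0030, -0.0002]
-176: [-0.0030, -0.0003]
-179: [-0.0030, -0.0005]
-182: [-0.0030, -0.0006]
-185: [-0.0029, -0.0008]
-188: [-0.0029, -0.0009]
-191: [-0.0028, -0.0011]
-194: [-0.0028, -0.0012]
-197: [-0.0027, -0.0014]
-200: [-0.0026, -0.0015]
```

Request:
send_rows(
  series=[
    [[-0.0024,0.0019,0],[0,0,0]],
    [[-0.0025,0.0018,0],[0,0,0]],
    [[-0.0025,0.0017,0],[0,0,0]],
    [[-0.0026,0.0015,0],[0,0,0]],
  ],
)

```text
clock: 13.7
tcp_pos: [0.4991, -0.1687, 0.0918]
orientation: [-2.43, 1.99, -0.002]
contact_force: [0.6, -1.3, 5.2]
grip_width: 0.0199
```

```bash
cat >> h.py <<'E'
def kn(c=(.542,-.1322)):
    o=r.get_obs();q=o['tcp_pos'][:2]-np.array(c);a=np.arctan2(q[1],q[0]);F=o['contact_force'][:2]
    print('t %.2f ang %.1f r %.4f  Frad %.2f Fccw %.2f Fz %.1f'%(o['clock'],np.degrees(a),np.hypot(*q),F@[np.cos(a),np.sin(a)],F@[-np.sin(a),np.cos(a)],o['contact_force'][2]),o['tcp_pos'].round(4))
E
python3 -c "
from h import *
kn()"
```

```text
t 13.70 ang -139.5 r 0.0563  Frad 0.39 Fccw 1.38 Fz 5.2 [ 0.4991 -0.1687  0.0918]
```

Request:
send_rows(
  series=[
    [[-0.0027,0.0014,0],[0,0,0]],
    [[-0.0028,0.0012,0],[0,0,0]],
    [[-0.0028,0.0011,0],[0,0,0]],
    [[-0.0029,0.0009,0],[0,0,0]],
  ],
)

```text
clock: 14.2
tcp_pos: [0.4926, -0.1584, 0.0917]
orientation: [-2.43, 1.989, -0.002]
contact_force: [1.8, -1.9, 5.6]
grip_width: 0.0201
```

```bash
python3 -c "
from h import *
kn()"
```

```text
t 14.20 ang -152.1 r 0.0559  Frad -0.75 Fccw 2.51 Fz 5.6 [ 0.4926 -0.1584  0.0917]
```

Request:
send_rows(
  series=[
    [[-0.0029,0.0008,0],[0,0,0]],
    [[-0.003,0.0006,0],[0,0,0]],
    [[-0.003,0.0005,0],[0,0,0]],
    [[-0.003,0.0003,0],[0,0,0]],
  ],
)

```text
clock: 14.7
tcp_pos: [0.4883, -0.1471, 0.0917]
orientation: [-2.43, 1.989, -0.003]
contact_force: [2.4, -2.4, 4.0]
grip_width: 0.0201
```

```bash
python3 -c "
from h import *
kn()"
```

```text
t 14.70 ang -164.5 r 0.0557  Frad -1.67 Fccw 2.94 Fz 4.0 [ 0.4883 -0.1471  0.0917]
```

Request:
send_rows(
  series=[
    [[-0.003,0.0002,0],[0,0,0]],
    [[-0.003,0,0],[0,0,0]],
    [[-0.003,-0.0002,0],[0,0,0]],
  ],
)

```text
clock: 15.08
tcp_pos: [0.4868, -0.1383, 0.0917]
orientation: [-2.43, 1.989, -0.003]
contact_force: [4.3, -1.2, 5.2]
grip_width: 0.0198
```

```bash
python3 -c "
from h import *
kn();arc(-173,-2,25)"
```

```text
t 15.07 ang -173.7 r 0.0555  Frad -4.19 Fccw 1.65 Fz 5.2 [ 0.4868 -0.1383  0.0917]
-175: [-0.0020, -0.0002]
-177: [-0.0020, -0.0003]
-179: [-0.0020, -0.0003]
-181: [-0.0020, -0.0004]
-183: [-0.0020, -0.0005]
-185: [-0.0020, -0.0005]
-187: [-0.0019, -0.0006]
-189: [-0.0019, -0.0007]
-191: [-0.0019, -0.0007]
-193: [-0.0019, -0.0008]
-195: [-0.0018, -0.0009]
-197: [-0.0018, -0.0009]
-199: [-0.0018, -0.0010]
-201: [-0.0017, -0.0011]
-203: [-0.0017, -0.0011]
-205: [-0.0017, -0.0012]
-207: [-0.0016, -0.0012]
-209: [-0.0016, -0.0013]
-211: [-0.0015, -0.0013]
-213: [-0.0015, -0.0014]
-215: [-0.0014, -0.0014]
-217: [-0.0014, -0.0015]
-219: [-0.0013, -0.0015]
-221: [-0.0013, -0.0016]
-223: [-0.0012, -0.0016]
```

Request:
send_rows(
  series=[
    [[-0.002,-0.0007,0],[0,0,0]],
    [[-0.002,-0.0007,0],[0,0,0]],
  ],
)

```text
clock: 15.32
tcp_pos: [0.4866, -0.1344, 0.0917]
orientation: [-2.431, 1.99, -0.001]
contact_force: [2.1, -1.5, 8.0]
grip_width: 0.02
```

```bash
python3 -c "
from h import *
kn()"
```

```text
t 15.32 ang -177.7 r 0.0555  Frad -2.07 Fccw 1.55 Fz 8.0 [ 0.4866 -0.1344  0.0917]
```

Request:
send_rows(
  series=[
    [[-0.002,-0.0006,0],[0,0,0]],
    [[-0.002,-0.0006,0],[0,0,0]],
  ],
)

```text
clock: 15.58
tcp_pos: [0.4866, -0.1303, 0.0917]
orientation: [2.43, -1.99, 0.001]
contact_force: [1.2, -1.9, 7.8]
grip_width: 0.0201
```

```bash
python3 -c "
from h import *
kn()"
```

```text
t 15.57 ang 178.1 r 0.0554  Frad -1.22 Fccw 1.82 Fz 7.8 [ 0.4866 -0.1303  0.0917]
```

Request:
send_rows(
  series=[
    [[-0.002,-0.0005,0],[0,0,0]],
    [[-0.002,-0.0005,0],[0,0,0]],
  ],
)

```text
clock: 15.82
tcp_pos: [0.4869, -0.1269, 0.0917]
orientation: [2.43, -1.99, 0.002]
contact_force: [1.5, -3.7, 7.4]
grip_width: 0.0201
```

```bash
python3 -c "
from h import *
kn()"
```

```text
t 15.82 ang 174.5 r 0.0553  Frad -1.84 Fccw 3.55 Fz 7.4 [ 0.4869 -0.1269  0.0917]
```

Request:
send_rows(
  series=[
    [[-0.0019,-0.0006,0],[0,0,0]],
    [[-0.0019,-0.0007,0],[0,0,0]],
  ],
)

```text
clock: 16.08
tcp_pos: [0.4873, -0.1238, 0.0917]
orientation: [2.428, -1.991, 0.002]
contact_force: [1.9, -6.8, 8.0]
grip_width: 0.0202
```

```bash
python3 -c "
from h import *
kn()"
```

```text
t 16.07 ang 171.3 r 0.0554  Frad -2.94 Fccw 6.46 Fz 8.0 [ 0.4873 -0.1238  0.0917]
```

Request:
send_rows(
  series=[
    [[-0.0019,-0.001,0],[0,0,0]],
    [[-0.0019,-0.001,0],[0,0,0]],
  ],
)

```text
clock: 16.32
tcp_pos: [0.4879, -0.1204, 0.0916]
orientation: [2.427, -1.991, 0.002]
contact_force: [0.6, -8.1, 9.6]
grip_width: 0.0202
```

```bash
python3 -c "
from h import *
kn()"
```

```text
t 16.32 ang 167.7 r 0.0554  Frad -2.31 Fccw 7.79 Fz 9.6 [ 0.4879 -0.1204  0.0916]
```

Request:
send_rows(
  series=[
    [[-0.0018,-0.001,0],[0,0,0]],
    [[-0.0018,-0.001,0],[0,0,0]],
  ],
)

```text
clock: 16.58
tcp_pos: [0.4888, -0.1169, 0.0916]
orientation: [2.426, -1.991, 0.001]
contact_force: [-0.7, -9.4, 10.0]
grip_width: 0.0202
```

```bash
python3 -c "
from h import *
kn()"
```

```text
t 16.57 ang 163.9 r 0.0554  Frad -1.96 Fccw 9.20 Fz 10.0 [ 0.4888 -0.1169  0.0916]
```

Request:
send_rows(
  series=[
    [[-0.0018,-0.0011,0],[0,0,0]],
    [[-0.0017,-0.0011,0],[0,0,0]],
  ],
)

```text
clock: 16.82
tcp_pos: [0.49, -0.1132, 0.0916]
orientation: [2.425, -1.991, 0.001]
contact_force: [-1.9, -9.5, 11.1]
grip_width: 0.0202
```

```bash
python3 -c "
from h import *
kn()"
```

```text
t 16.82 ang 159.9 r 0.0554  Frad -1.49 Fccw 9.52 Fz 11.1 [ 0.49   -0.1132  0.0916]
```

Request:
send_rows(
  series=[
    [[-0.0017,-0.0011,0],[0,0,0]],
    [[-0.0017,-0.0012,0],[0,0,0]],
  ],
)

```text
clock: 17.08
tcp_pos: [0.4915, -0.1093, 0.0916]
orientation: [2.426, -1.991, 0.001]
contact_force: [-1.3, -7.8, 11.7]
grip_width: 0.0203
```

```bash
python3 -c "
from h import *
kn()"
```

```text
t 17.07 ang 155.6 r 0.0554  Frad -2.00 Fccw 7.67 Fz 11.7 [ 0.4915 -0.1093  0.0916]
```

Request:
send_rows(
  series=[
    [[-0.0016,-0.0013,-0.0005],[0,0,0]],
    [[-0.0016,-0.0014,-0.0005],[0,0,0]],
  ],
)

```text
clock: 17.32
tcp_pos: [0.4933, -0.1056, 0.0918]
orientation: [2.426, -1.991, -0.0]
contact_force: [1.7, -10.2, -1.1]
grip_width: 0.0198
```

```bash
python3 -c "
from h import *
kn()"
```

```text
t 17.32 ang 151.4 r 0.0555  Frad -6.33 Fccw 8.12 Fz -1.1 [ 0.4933 -0.1056  0.0918]
```

Request:
send_rows(
  series=[
    [[-0.0015,-0.0014,-0.0005],[0,0,0]],
    [[-0.0015,-0.0014,0],[0,0,0]],
  ],
)

```text
clock: 17.58
tcp_pos: [0.4954, -0.102, 0.0918]
orientation: [2.426, -1.99, -0.001]
contact_force: [1.6, -8.3, -1.7]
grip_width: 0.0204
```

```bash
python3 -c "
from h import *
kn()"
```

```text
t 17.57 ang 147.0 r 0.0556  Frad -5.86 Fccw 6.07 Fz -1.7 [ 0.4954 -0.102   0.0918]
```

Request:
send_rows(
  series=[
    [[-0.0014,-0.0015,0],[0,0,0]],
    [[-0.0014,-0.0015,0],[0,0,0]],
  ],
)

```text
clock: 17.82
tcp_pos: [0.4979, -0.0982, 0.0918]
orientation: [2.426, -1.99, -0.001]
contact_force: [3.2, -7.8, -2.4]
grip_width: 0.0203
```

```bash
python3 -c "
from h import *
kn()"
```

```text
t 17.82 ang 142.3 r 0.0557  Frad -7.32 Fccw 4.19 Fz -2.4 [ 0.4979 -0.0982  0.0918]
```

Request:
send_rows(
  series=[
    [[-0.0013,-0.0016,0],[0,0,0]],
    [[-0.0013,-0.0016,0],[0,0,0]],
  ],
)

```text
clock: 18.08
tcp_pos: [0.5008, -0.0946, 0.0918]
orientation: [2.427, -1.99, -0.001]
contact_force: [3.4, -7.0, -2.9]
grip_width: 0.0196
```

```bash
python3 -c "
from h import *
kn()
shot('top','t5.png')
a=cv2.imread('pics/t5.png')[165:290,275:435]
cv2.imwrite('pics/z5.png',cv2.resize(a,None,fx=4.5,fy=4.5,interpolation=2))"
```

```text
t 18.07 ang 137.6 r 0.0558  Frad -7.22 Fccw 2.82 Fz -2.9 [ 0.5008 -0.0946  0.0918]
```

View pics/z5.png

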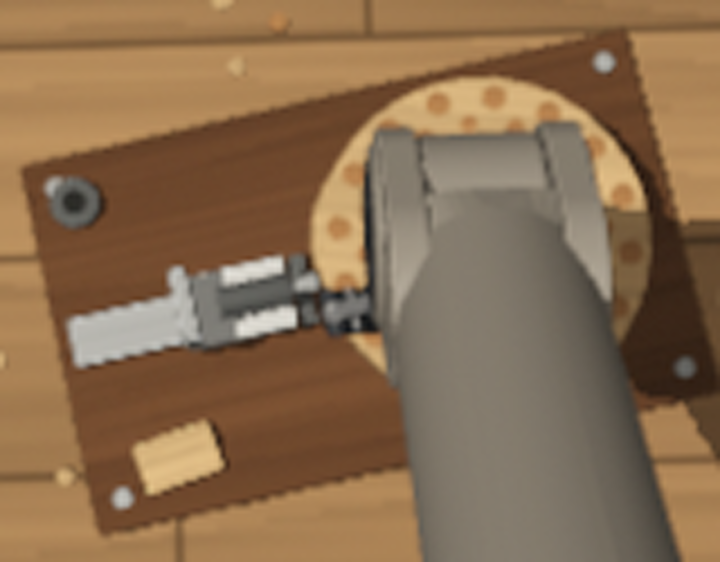

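```bash
python3 -c "
from h import *
P=np.array([(.4991,-.1687),(.4926,-.1584),(.4883,-.1471),(.4868,-.1383),(.4866,-.1344),(.4869,-.1269),(.4879,-.1204),(.49,-.1132),(.4933,-.1056),(.4979,-.0982),(.5008,-.0946)])
x=np.linalg.lstsq(np.c_[2*P,np.ones(len(P))],(P**2).sum(1),rcond=None)[0];print(x[:2],np.sqrt(x[2]+x[:2]@x[:2]))
arc(135,2,20,.0575)"
```

```text
[ 0.5446328  -0.13270396] 0.05806204240521774
137: [0.0011, 0.0017]
139: [0.0012, 0.0016]
141: [0.0013, 0.0016]
143: [0.0013, 0.0015]
145: [0.0014, 0.0015]
147: [0.0014, 0.0014]
149: [0.0015, 0.0014]
151: [0.0015, 0.0013]
153: [0.0016, 0.0013]
155: [0.0016, 0.0012]
157: [0.0016, 0.0012]
159: [0.0017, 0.0011]
161: [0.0017, 0.0010]
163: [0.0017, 0.0010]
165: [0.0018, 0.0009]
167: [0.0018, 0.0009]
169: [0.0018, 0.0008]
171: [0.0019, 0.0007]
173: [0.0019, 0.0007]
175: [0.0019, 0.0006]
```

Request:
send_rows(
  series=[
    [[0.0021,0.0005,0],[0,0,0]],
    [[0.0021,0.0005,0],[0,0,0]],
    [[0.0013,0.0015,0],[0,0,0]],
    [[0.0013,0.0015,0],[0,0,0]],
  ],
)

```text
clock: 18.62
tcp_pos: [0.4984, -0.0979, 0.0919]
orientation: [-2.432, 1.987, 0.005]
contact_force: [3.9, 5.4, -6.4]
grip_width: 0.0199
```

```bash
sed -i 's/def kn(c=(.542,-.1322))/def kn(c=(.5446,-.1327))/' h.py; python3 -c "
from h import *
kn()"
```

```text
t 18.62 ang 143.0 r 0.0578  Frad 0.13 Fccw -6.60 Fz -6.4 [ 0.4984 -0.0979  0.0919]
```

Request:
send_rows(
  series=[
    [[0.0014,0.0015,0],[0,0,0]],
    [[0.0014,0.0014,0],[0,0,0]],
  ],
)

```text
clock: 18.88
tcp_pos: [0.4964, -0.1007, 0.0919]
orientation: [-2.432, 1.986, 0.005]
contact_force: [4.3, 7.5, -6.3]
grip_width: 0.0204
```

```bash
python3 -c "
from h import *
kn()"
```

```text
t 18.88 ang 146.4 r 0.0578  Frad 0.53 Fccw -8.66 Fz -6.3 [ 0.4964 -0.1007  0.0919]
```

Request:
send_rows(
  series=[
    [[0.0015,0.0014,0],[0,0,0]],
    [[0.0015,0.0013,0],[0,0,0]],
  ],
)

```text
clock: 19.12
tcp_pos: [0.4945, -0.1038, 0.0919]
orientation: [-2.432, 1.986, 0.005]
contact_force: [4.6, 8.0, -6.1]
grip_width: 0.02
```

```bash
python3 -c "
from h import *
kn()"
```

```text
t 19.12 ang 150.0 r 0.0578  Frad 0.00 Fccw -9.24 Fz -6.1 [ 0.4945 -0.1038  0.0919]
```

Request:
send_rows(
  series=[
    [[0.0015,0.0013,0],[0,0,0]],
    [[0.0016,0.0013,0],[0,0,0]],
  ],
)

```text
clock: 19.38
tcp_pos: [0.4927, -0.1072, 0.0919]
orientation: [-2.432, 1.985, 0.005]
contact_force: [4.1, 6.9, -6.9]
grip_width: 0.0198
```

```bash
python3 -c "
from h import *
kn()"
```

```text
t 19.38 ang 153.8 r 0.0578  Frad -0.66 Fccw -8.06 Fz -6.9 [ 0.4927 -0.1072  0.0919]
```

Request:
send_rows(
  series=[
    [[0.0016,0.0012,0],[0,0,0]],
    [[0.0016,0.0012,0],[0,0,0]],
  ],
)

```text
clock: 19.62
tcp_pos: [0.4909, -0.111, 0.0919]
orientation: [-2.433, 1.986, 0.005]
contact_force: [5.2, 7.6, -7.0]
grip_width: 0.0205
```

```bash
python3 -c "
from h import *
kn()"
```

```text
t 19.62 ang 158.0 r 0.0579  Frad -1.99 Fccw -8.98 Fz -7.0 [ 0.4909 -0.111   0.0919]
```

Request:
send_rows(
  series=[
    [[0.0017,0.0011,0],[0,0,0]],
    [[0.0017,0.001,0],[0,0,0]],
  ],
)

```text
clock: 19.88
tcp_pos: [0.4894, -0.1151, 0.0919]
orientation: [-2.433, 1.986, 0.005]
contact_force: [5.1, 6.0, -6.4]
grip_width: 0.02
```

```bash
python3 -c "
from h import *
kn()"
```

```text
t 19.88 ang 162.3 r 0.0579  Frad -3.04 Fccw -7.27 Fz -6.4 [ 0.4894 -0.1151  0.0919]
```

Request:
send_rows(
  series=[
    [[0.0017,0.001,0],[0,0,0]],
    [[0.0018,0.0009,0],[0,0,0]],
  ],
)

```text
clock: 20.12
tcp_pos: [0.4882, -0.1194, 0.0919]
orientation: [-2.433, 1.987, 0.004]
contact_force: [4.6, 4.4, -7.5]
grip_width: 0.0203
```

```bash
python3 -c "
from h import *
kn()"
```

```text
t 20.12 ang 166.8 r 0.0580  Frad -3.52 Fccw -5.31 Fz -7.5 [ 0.4882 -0.1194  0.0919]
```

Request:
send_rows(
  series=[
    [[0.0018,0.0009,0],[0,0,0]],
    [[0.0018,0.0008,0],[0,0,0]],
  ],
)

```text
clock: 20.38
tcp_pos: [0.4873, -0.1239, 0.0919]
orientation: [-2.432, 1.988, 0.004]
contact_force: [5.0, 2.8, -7.6]
grip_width: 0.02
```

```bash
python3 -c "
from h import *
kn()"
```

```text
t 20.38 ang 171.3 r 0.0580  Frad -4.55 Fccw -3.52 Fz -7.6 [ 0.4873 -0.1239  0.0919]
```

Request:
send_rows(
  series=[
    [[-0.0019,-0.001,0],[0,0,0]],
    [[-0.0019,-0.001,0],[0,0,0]],
    [[-0.0019,-0.001,0],[0,0,0]],
    [[-0.0018,-0.001,0],[0,0,0]],
    [[-0.0018,-0.001,0],[0,0,0]],
    [[-0.0018,-0.001,0],[0,0,0]],
  ],
)

```text
clock: 21.12
tcp_pos: [0.4889, -0.1167, 0.0919]
orientation: [2.424, -1.99, -0.003]
contact_force: [-0.6, -10.0, -5.9]
grip_width: 0.0203
```

```bash
python3 -c "
from h import *
kn()"
```

```text
t 21.12 ang 164.0 r 0.0580  Frad -2.15 Fccw 9.74 Fz -5.9 [ 0.4889 -0.1167  0.0919]
```

Request:
send_rows(
  series=[
    [[-0.0017,-0.001,0],[0,0,0]],
    [[-0.0017,-0.0011,0],[0,0,0]],
    [[-0.0017,-0.0011,0],[0,0,0]],
    [[0,0,0],[0,0,0]],
  ],
)

```text
clock: 21.62
tcp_pos: [0.4911, -0.1104, 0.0919]
orientation: [2.425, -1.99, -0.003]
contact_force: [0.7, -6.9, -5.0]
grip_width: 0.0202
```

```bash
python3 -c "
from h import *
kn()"
```

```text
t 21.62 ang 157.4 r 0.0579  Frad -3.34 Fccw 6.07 Fz -5.0 [ 0.4911 -0.1104  0.0919]
```

Request:
send_rows(
  series=[
    [[0.0011,0.0001,0.0004],[0,0,0]],
    [[0.0011,0.0002,0],[0,0,0]],
    [[0,0,0],[0,0,0]],
    [[0,0,0],[0,0,0]],
  ],
)

```text
clock: 22.12
tcp_pos: [0.4912, -0.1104, 0.0918]
orientation: [2.428, -1.988, -0.006]
contact_force: [-5.6, -1.5, 0.5]
grip_width: 0.0202
```

```bash
python3 -c "
from h import *
kn()"
```

```text
t 22.12 ang 157.3 r 0.0578  Frad 4.64 Fccw 3.51 Fz 0.5 [ 0.4912 -0.1104  0.0918]
```

Request:
send_rows(
  series=[
    [[0.0006,0.0009,0],[0,0,0]],
    [[0,0,0],[0,0,0]],
    [[0,0,0],[0,0,0]],
  ],
)

```text
clock: 22.5
tcp_pos: [0.4913, -0.1105, 0.0918]
orientation: [2.43, -1.988, -0.005]
contact_force: [-6.2, -1.6, 0.0]
grip_width: 0.0202
```

```bash
python3 -c "
from h import *
kn()"
```

```text
t 22.50 ang 157.4 r 0.0578  Frad 5.07 Fccw 3.87 Fz 0.0 [ 0.4913 -0.1105  0.0918]
```

Request:
send_rows(
  series=[
    [[0.0005,0.001,0],[0,0,0]],
    [[0,0,0],[0,0,0]],
    [[0,0,0],[0,0,0]],
  ],
)

```text
clock: 22.88
tcp_pos: [0.4912, -0.1106, 0.0919]
orientation: [2.431, -1.989, -0.004]
contact_force: [-5.9, 2.5, -4.0]
grip_width: 0.0201
```

```bash
python3 -c "
from h import *
kn()"
```

```text
t 22.88 ang 157.5 r 0.0578  Frad 6.43 Fccw -0.05 Fz -4.0 [ 0.4912 -0.1106  0.0919]
```

Request:
send_rows(
  series=[
    [[0,0,0],[0,0,0]],
    [[0,0,0],[0,0,0]],
    [[0,0,0],[0,0,0]],
    [[0,0,0],[0,0,0]],
    [[0,0,0],[0,0,0]],
    [[0,0,0],[0,0,0]],
  ],
  fingers=0,
)

```text
clock: 23.62
tcp_pos: [0.4923, -0.1115, 0.0924]
orientation: [-2.431, 1.99, -0.0]
contact_force: [0.1, 0.8, 0.4]
grip_width: 0.0854
```

```bash
python3 -c "
from h import *
kn();st()"
```

```text
t 23.62 ang 157.9 r 0.0564  Frad 0.25 Fccw -0.77 Fz 0.4 [ 0.4923 -0.1115  0.0924]
t 23.62 tcp [ 0.4923 -0.1115  0.0924] stand(-0.0432,0.0317) xt [ 0.197 -0.98   0.   ] zt [ 0. -0. -1.] F [0.1 0.8 0.4] Fstand 0.2 0.8 w 0.0854 [ 0.2   0.39 -0.12  2.07  0.08  0.68 -1.34]
```

Force free. Raise and move off to the right to look.

Request:
send_rows(
  series=[
    [[0,0,-0.02],[0,0,0]],
    [[0,0,-0.04],[0,0,0]],
    [[0,0,-0.05],[0,0,0]],
    [[0,0,-0.04],[0,0,0]],
    [[0.055,0,0],[0,0,0]],
    [[0.055,0,0],[0,0,0]],
    [[0.055,-0.01,0],[0,0,0]],
    [[0.055,-0.02,0],[0,0,0]],
    [[0.055,-0.02,0],[0,0,0]],
    [[0.055,0,0],[0,0,0]],
    [[0,0,0],[0,0,0]],
    [[0,0,0],[0,0,0]],
  ],
)

```text
clock: 25.12
tcp_pos: [0.6064, -0.4246, 0.2417]
orientation: [-2.431, 1.99, 0.002]
contact_force: [-0.4, 0.4, -0.2]
grip_width: 0.0855
```

Run:
```python
from h import *
st()
d2=shot('top','t6.png');shot('scene','s6.png')
a=cv2.imread('pics/t6.png')[165:290,275:435]
cv2.imwrite('pics/z6.png',cv2.resize(a,None,fx=4.5,fy=4.5,interpolation=2))
f=cv2.cvtColor(d2['frame'],cv2.COLOR_RGB2GRAY).astype(np.float32);C=np.array([.5409,-.1327])
for a in range(70,360,5):
    rr=np.arange(.092,.112,.0003);an=np.radians(a)
    uv=np.array([proj(d2,[C[0]+x*np.cos(an),C[1]+x*np.sin(an),.074]) for x in rr],np.float32)
    v=cv2.remap(f,uv[:,0][None],uv[:,1][None],cv2.INTER_LINEAR)[0]
    g=np.gradient(cv2.GaussianBlur(v[None],(0,0),3)[0]);print(a,round((rr[g.argmin()]-.1006)*1e3,1),end='; ')
```

```text
t 25.12 tcp [ 0.6064 -0.4246  0.2417] stand(0.0064,-0.2978) xt [ 0.197 -0.98  -0.001] zt [-0.001  0.001 -1.   ] F [-0.4  0.4 -0.2] Fstand -0.3 0.5 w 0.0855 [ 0.52  0.58  0.01  1.36 -0.01  1.2  -0.84]
70 0.4; 75 -0.8; 80 0.1; 85 1.3; 90 2.2; 95 4.9; 100 3.7; 105 3.4; 110 4.3; 115 2.8; 120 1.0; 125 0.1; 130 -0.2; 135 0.7; 140 -0.5; 145 -0.2; 150 -0.2; 155 -0.8; 160 0.7; 165 0.4; 170 -0.2; 175 -0.8; 180 0.7; 185 -0.8; 190 0.1; 195 -0.2; 200 -0.2; 205 -0.5; 210 0.1; 215 -0.2; 220 -0.2; 225 -0.2; 230 0.7; 235 1.6; 240 2.2; 245 1.6; 250 1.0; 255 -0.8; 260 0.4; 265 -0.2; 270 0.1; 275 -1.1; 280 -0.2; 285 -0.2; 290 0.1; 295 -0.2; 300 -0.2; 305 -0.2; 310 -0.8; 315 -1.1; 320 -0.8; 325 -0.5; 330 -0.2; 335 -0.5; 340 -0.5; 345 -0.2; 350 0.7; 355 0.1;
```

View pics/z6.png

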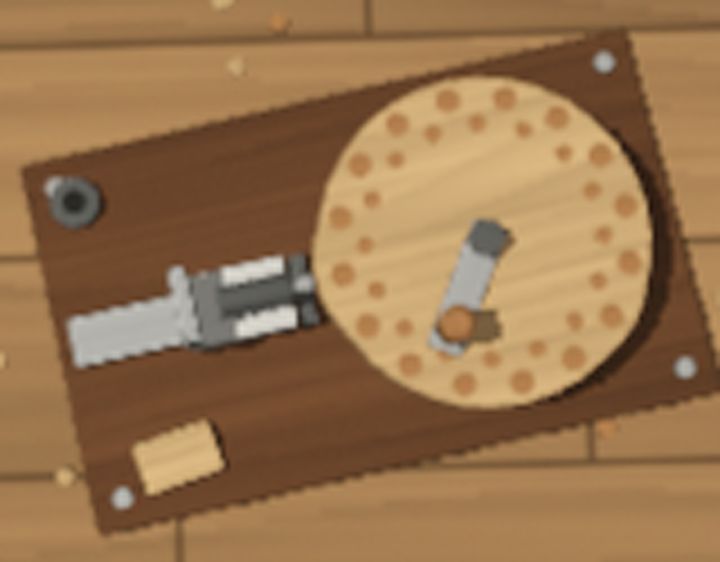

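```bash
python3 -c "
from h import *
print(r.hand_in())"
```

```text
the job is handed in; nothing more can be done
None
```

The carriage is home against its stop and the blank is standing with its high spot at the pointer. The knob is released, and the job was handed in at about 25 s; it reported no verdict.

- **Carriage:** I pushed the plate slowly. It slid at about 11 N, then stopped moving while the force rose to about 19 N. The plate's outer face ended near y = 0.189 m in the stand's frame, against 0.190 m expected at home.
- **Finding the high spot:** I led the knob over the high spot clockwise and then back. The drag peaked at about 9.5 N and 9.2 N, at knob angles of about 161° and 150°. Matching the two drag curves puts the crest at a knob angle of about 156.6°. The rim shape in the first picture gave about 159°, so the two differ by about 2.5°.
- **Final position:** I stopped at 157.4°, brought the sideways force on the knob to about zero, opened the fingers and moved clear.
- **Last picture:** The high spot spans about 83–120°, so its middle is near 101.5°. The lesser one is near 240°. The pointer direction is about 101.4°. The carriage, wedge and nut have not moved in that view, and I saw no contact with the other tools.
- **Not checked:** The pointer force itself could not be read, so the 6.4 N requirement rests on these angles. The rim readings right beside the pointer are noisy because the pointer touches the rim there.

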